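# Check the grinder bearing with the infrared thermometer

## Robot

A 6-joint arm with a two-finger parallel gripper is mounted at the origin on the work surface. World frame = base frame: x ahead of the robot, y to its left, z up, the work surface at z = 0. Lengths are in m, angles in degrees, forces in N, time in s.
With the tool pointing down it reaches from about 0.3 to 0.775 m from the base axis. Payload 14.6 kg.
Tool frame: the origin (TCP) lies at the very end of the fingers, on their centre line; the grasp point (between the pads) lies hold_point_z behind it (hold_point_z is the distance from the TCP to the grasp point, in m); y points along the fingers, z is the direction in which the jaws open and shut, and the axes are right-handed (so a half turn about y gives the same grasp; the last joint's range is limited). The gripper opens to 94 mm and grips with 3 to 60 N. Pads are 16 mm wide; open, the fingers measure 119 mm over their backs; the gripper's body (75 mm by 177 mm) begins 78 mm behind the grasp point.
Start: joints at [-70.909, 17.183, 87.147, -0, 75.671, -3.816], TCP at [0.214, -0.507, 0.169] pointing down, gripper open.
Joint ranges: [-173.82, 173.82], [-45.26, 126.66], [13.44, 144.39], [-59.66, 239.66], [0, 175.72], [-146.38, 146.38]. Speed limits (degrees/s): [127.2, 127.2, 147.25, 180, 180, 180].

## Interface

Orientations are given as a 3x3 rotation matrix whose columns are the frame's x, y, z axes.
In Python, from workcell import * gives the robot as it stands.
- The arm moves only by the tool play_rows, never from a script. Its argument "plan" is one flat list of numbers, 5 for each row, row after row: the shift along the tool's x, y, z in m, then the turn about the tool's y in degrees, then the finger opening in m, from 0 to 0.094. In form: [dx, dy, dz, roll, gripper, dx, dy, dz, roll, gripper, ...]. A call has 1 to 10 rows; each row is the pose to reach, as a shift and turn from the pose commanded when the call began, along the tool's axes at that moment; what a row does not reach only later rows make up. A row lasts 1/10 s, in which the tool goes at most 50 mm and 8.59 degrees, less where a joint would pass 70% of its speed; a pose out of reach is approached as far as the arm can. A call with a gripper value outside its range is refused whole. The fingers move at their own pace and stop on an object; the grip force is fixed at half the most. Time passes only in rows, so rows that repeat a pose let the fingers close. It gives the time, the measured TCP pose, the force and the opening at its end, in the units of the state.
- read_state(): the state, without advancing time (a new reading comes with each control period).
- read_camera(name): name is "scene" or "top"; returns the picture (480x640x3 uint8, red, green, blue); there is no depth.
- camera_info(name): a dict with "fx", "fy", "cx", "cy" (pixels), "extrinsics" (4x4, takes a point from world to camera coordinates). Camera axes: x right, y up, looking along -z (the intrinsics and any distortion apply to the point x, -y, -z); pixel columns grow to the right and rows downward; lengths in m; the calibration is good to about 2 mm. A picture is of the moment at which its call begins. camera_info takes no time and is no camera call.
- finish_job(): hands the job in, once; it reports no verdict.
Trained networks look in the newest picture that a camera, given by its name, has taken for a name from the list of things; names that differ only in an ending like _2 or _b are one class to them, and where a whole thing is asked for, a point or a joint stands for the part that bears it (a point fixed in the world has none). Each returns a list of dicts, best first, with "p" (0 to 1); they miss things now and then, are a little off and sometimes report something else, mostly with a low value. They report only what shows in the picture. A call takes as long as a camera call. They do not tell look-alikes from the thing itself.
- look_for(thing, camera): "location" ([x, y, z] in m, in world coordinates, good to about 4 mm: the middle of the surface that is visible of it).
- regions_of(thing, camera): "region" (480x640 bool, what is visible of it).
The state is a dict: "time": time; "joint_pos": joint angles; "joint_vel": joint speeds; "effort": joint torques, N m; "tcp_pos": TCP position; "eef_rot": TCP orientation; "ft_force": force on the tool from outside, world axes, zero at the start; "wrist_torque": the same for the moment, N m; "gripper_width": finger opening in m.
Only numpy, scipy, OpenCV 4.12 (cv2) and the standard library are available. Lean on these libraries where they do the work, as an engineer would, in place of code of your own. Each camera call takes 0.05 s, during which the arm holds its last target.

## Task

First slide the grinder's shutter fully open by its tab. Then take the infrared thermometer from its tray, aim it squarely at the middle of the steel bearing cap that the shutter covered, with the lens about 8 cm from the cap, and hold it still there for a good second and a half. Finally lay the thermometer gently back in its tray, underside down, leaving the shutter open and the jar standing.

Things in the scene. Friction and masses are not known exactly. Their poses are not given: they have to be found in the camera images.
- grinder: cream cast grinder head fixed to the bench, 240 mm wide, 141 high; wheel hood on its -y end, 170 high; black motor behind. Origin on the bench under the middle of the bearing cap; own x points back into the machine, y along its front to the left as the robot sees it, z up. Its front slopes back at 45 degrees, so it looks up and to own -x
- cap (a point): centre of the outer face of the round steel bearing cap, 44 mm in diameter, 10 mm proud of the sloped front, 102 mm above the bench, 7 mm to -x of the grinder's origin. Own x points straight out of the cap: to grinder -x and 45 degrees up; y is level. Wholly or partly hidden by the shutter at the start
- shutter (a joint): slide of the aluminium shutter leaf (85 mm wide, lying along the sloped face 5 mm clear of the cap): 0 m = closed, centred over the cap; 0.10 m = fully open at its stop, towards grinder +y. Starts between 0 and 0.03. Stays where it is left; about 2 N moves it
- shutter_tab (a point): middle of the top of the shutter's upright aluminium tab, 195 mm above the bench, 24 mm to +x of the grinder's origin. The tab is 24 mm deep (grinder x), 14 mm wide (grinder y, the sliding direction); its upper 45 mm stand clear of the machine, with free room on both sides. Moves with the shutter; push it on its side face
- wand: handheld infrared thermometer, grey plastic, 180 g, 172 mm long, 65 high: straight handle 30 mm wide, 34 high along own x (from -75 to +40 mm), then a raised neck and a barrel head 34 mm in diameter that looks to own +x and 45 degrees down. Origin on the underside of the handle, on its middle line; z up as it lies in its tray
- handle (a point): point to grip the handle: x = -10 mm, z = 24 mm from the thermometer's origin, on its middle line; pinch across own y (30 mm wide) from above
- lens (a point): centre of the lens face at the end of the barrel: x = 85 mm, z = 18 mm from the thermometer's origin. Own x is the line of sight, forwards and 45 degrees down from the handle; y is level. With the handle level and heading along grinder +x, the line of sight can meet the cap squarely
- tray: open black plastic tray fixed on the bench, 250 x 170 mm (own x, y), walls 22 mm high and 5 thick, floor 5 thick. Origin on the bench under its centre. It stands on the left or the right of the bench; the thermometer lies flat in it near the middle, pointing roughly along tray +x, its underside 5 mm above the bench
- jar: loose clear jar with a steel lid, radius 30, height 100 mm, standing on the bench; origin at the centre of its underside. Must not be knocked over.
Not all that is in view belongs to the job. Leave any pink or yellow look-alike of the wand alone.

How it is judged (in metres and radians):
On the way, in this order (a step that is already met when the one before it is completed fails the run):
1. the shutter is slid fully open (value of joint shutter above 0.09 m), for 0.2 s.
2. the thermometer is held still, aimed squarely at the middle of the bearing cap from 4 to 12 cm away, for 1.2 s (x of cap in the frame of lens between 0.04 and 0.12 m and y of cap in the frame of lens between -0.016 and 0.016 m and z of cap in the frame of lens between -0.016 and 0.016 m and angle between the x axis of lens and the x axis of cap, either way round below 0.3 rad and value of joint shutter above 0.09 m and linear speed of wand below 0.03 m/s and angular speed of wand below 0.2 rad/s), for 1.2 s.
At the end, for the whole second after the job is handed in: The shutter is still open (joint above 0.09 m) and the thermometer lies released and at rest in its tray, flat on its underside (tilt under 0.08 rad, underside less than 10 mm above the bench), its origin within 60 mm of the tray's centre along each tray axis (value of joint shutter above 0.09 m and x of wand in the frame of tray between -0.06 and 0.06 m and y of wand in the frame of tray between -0.06 and 0.06 m and z of wand in the frame of tray below 0.01 m and angle between wand's own z axis and vertical below 0.08 rad and linear speed of wand below 0.02 m/s and contact force between the fingers and wand below 0.1 N); the robot touches nothing.
It fails at once if the jar is knocked over (angle between jar's own z axis and vertical above 0.5 rad).
It fails at once if the thermometer is dropped (from more than about 3 cm) (contact force between the fingers and wand below 0.1 N and linear speed of wand above 0.8 m/s).
It also fails if it takes over 72 s, if anything falls off the work surface, if the arm or the gripper's body presses on something with over 40 N, if the wrist force passes 120 N, or if a joint passes its speed limit or range.

## Working session

There is one attempt and no reset: what is moved stays moved. The work goes in short steps, Python scripts to look and compute and a tool call to move; the robot and the scene stay as the last step left them, time stands still between calls to the robot, and variables do not carry over. Pictures are saved under pics/ and viewed, and the job is handed in when it is done.

Besides the shell and the picture viewer there is one more tool, called after ">>>" as name(argument=value, ...) on one line, values as JSON. play_rows: Moves the arm, as the interface text tells. Its arguments: {"type":"object","properties":{"plan":{"type":"array"}},"required":["plan"]}

```bash
ls; mkdir -p pics
python3 - <<'E'
from workcell import *
import cv2
s=read_state()
for k,v in s.items(): print(k,v)
for c in ("scene","top"):
    im=read_camera(c); cv2.imwrite(f"pics/{c}0.png",im[:,:,::-1]); print(camera_info(c))
E
```

```text
pics
time 0.0
joint_pos [-7.09102468e+01  1.72146925e+01  8.71809382e+01 -3.68423065e-04
  7.56695420e+01 -3.81760971e+00]
joint_vel [-0.08808437  0.0544471   0.00269023 -0.04001731  0.03978973 -0.12205051]
effort [ 3.68675855e-04 -5.31807268e+01 -3.52736449e+01  7.08416803e-02
  2.43924907e-02 -8.80518724e-05]
tcp_pos [ 0.2139636  -0.50634354  0.1683906 ]
eef_rot [[-9.21134785e-01 -3.77898257e-04  3.89243581e-01]
 [-3.89243758e-01  1.07288709e-03 -9.21134163e-01]
 [-6.95194167e-05 -9.99999353e-01 -1.13536815e-03]]
ft_force [-0.37569973 -0.15937358 -0.51961968]
wrist_torque [-0.03979884 -0.01202638 -0.02246535]
gripper_width 0.09404908565615674
{'fx': 568.3977099693594, 'fy': 568.3977099693594, 'cx': 322.90577920572144, 'cy': 248.17311503434038, 'extrinsics': array([[-0.88968051,  0.45657202,  0.00325358,  0.33600747],
       [-0.37523811, -0.73521514,  0.5644954 ,  0.1571049 ],
       [ 0.26012488,  0.50099969,  0.8254298 , -1.74805717],
       [ 0.        ,  0.        ,  0.        ,  1.        ]])}
{'fx': 597.1502965353513, 'fy': 597.1502965353513, 'cx': 323.7862603561501, 'cy': 246.99167238937184, 'extrinsics': array([[-0.00355818, -0.99985375, -0.01672792,  0.10956172],
       [ 0.98175449, -0.00667314,  0.19003578, -0.44374821],
       [-0.19011961, -0.01574653,  0.98163465, -1.5166921 ],
       [ 0.        ,  0.        ,  0.        ,  1.        ]])}
```

View pics/scene0.png

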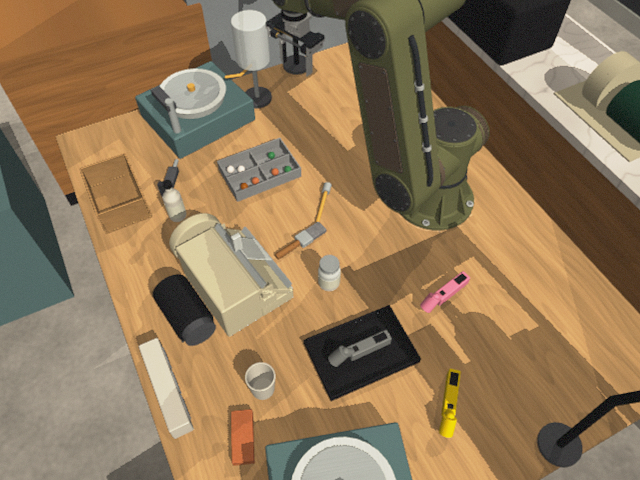

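View pics/top0.png

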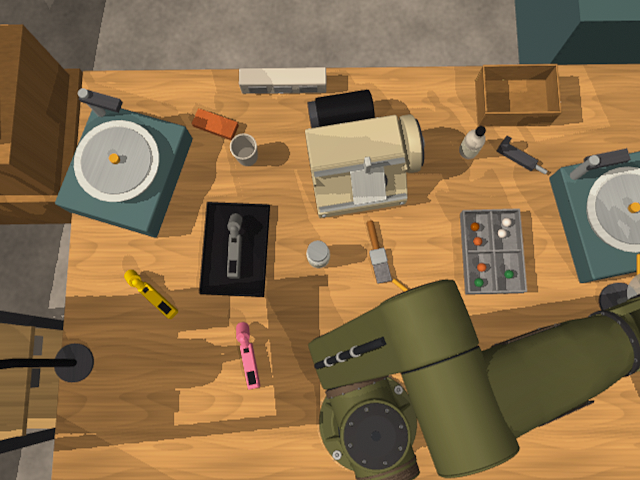

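Scene and top both show the grinder at top (360,165), with the aluminium shutter leaf at (368,185). Candidates for the wand, in the top picture, are the grey one in the black tray at (235,245), the pink one at (247,355) and the yellow one at (150,292). The description (grey, in the tray) picks (235,245). The jar is at (318,253). Next I'll take close crops and measure.

```bash
cat > h.py <<'E'
from workcell import *
import cv2, numpy as np
from scipy.optimize import least_squares
def proj(c,P):
    i=camera_info(c);E=i['extrinsics'];P=np.atleast_2d(P)
    q=P@E[:3,:3].T+E[:3,3]; return np.c_[i['cx']+i['fx']*q[:,0]/-q[:,2], i['cy']-i['fy']*q[:,1]/-q[:,2]]
def ray(c,uv):
    i=camera_info(c);E=i['extrinsics'];R=E[:3,:3];o=-R.T@E[:3,3]
    d=R.T@np.array([(uv[0]-i['cx'])/i['fx'],-(uv[1]-i['cy'])/i['fy'],-1]); return o,d
def atz(c,uv,z):
    o,d=ray(c,uv); return o+d*(z-o[2])/d[2]
def tri(uvs,uvt):
    A=[];b=[]
    for c,u in(('scene',uvs),('top',uvt)):
        o,d=ray(c,u);d/=np.linalg.norm(d);M=np.eye(3)-np.outer(d,d);A.append(M);b.append(M@o)
    return np.linalg.lstsq(np.vstack(A),np.hstack(b),rcond=None)[0]
def crop(c,u,v,w,h,k,name):
    im=read_camera(c)[v:v+h,u:u+w,::-1]; cv2.imwrite('pics/'+name,cv2.resize(im,None,fx=k,fy=k,interpolation=cv2.INTER_CUBIC))
E
python3 - <<'E'
from h import *
np.set_printoptions(precision=4,suppress=True)
crop('top',295,80,140,150,4,'g_top.png');crop('scene',150,190,160,150,4,'g_sc.png')
crop('top',190,195,90,110,5,'w_top.png');crop('scene',295,300,140,105,5,'w_sc.png')
for t in 'grinder','cap','shutter','shutter_tab','wand','handle','lens','tray','jar':
    for c in 'scene','top':
        for r in look_for(t,c)[:3]: print(t,c,np.round(r['location'],4),round(r['p'],2))
E
```

```text
grinder scene [0.7061 0.0577 0.1118] 0.79
grinder top [0.6668 0.0168 0.1224] 0.82
cap scene [0.7053 0.0622 0.1144] 0.91
cap scene [0.5995 0.0024 0.1197] 0.7
cap scene [0.453  0.3476 0.0409] 0.26
cap top [0.6649 0.0204 0.1321] 0.64
shutter scene [0.5977 0.0044 0.1212] 0.69
shutter top [ 0.5921 -0.0051  0.1139] 0.9
shutter_tab scene [0.6013 0.0057 0.1211] 0.96
shutter_tab scene [0.4575 0.3477 0.0372] 0.74
shutter_tab scene [0.7053 0.0566 0.1135] 0.51
shutter_tab top [ 0.599  -0.0061  0.111 ] 0.97
wand scene [0.4537 0.3477 0.039 ] 0.86
wand scene [0.1693 0.3116 0.0332] 0.69
wand scene [0.3384 0.5697 0.0366] 0.64
wand top [0.3245 0.5609 0.0365] 0.72
wand top [0.4461 0.3467 0.0385] 0.64
wand top [0.1686 0.3058 0.0334] 0.62
handle scene [0.4531 0.3536 0.0418] 0.9
handle scene [0.1708 0.3148 0.0322] 0.8
handle scene [0.3329 0.5702 0.0363] 0.63
handle top [0.3202 0.5672 0.0353] 0.74
handle top [0.4496 0.344  0.0382] 0.73
handle top [0.1638 0.3062 0.0322] 0.71
lens scene [0.4534 0.3509 0.0429] 0.89
lens scene [0.1698 0.3066 0.0316] 0.82
lens scene [0.333  0.5747 0.038 ] 0.77
lens top [0.4494 0.3467 0.0351] 0.88
lens top [0.1679 0.3071 0.0319] 0.76
lens top [0.3262 0.5557 0.0278] 0.7
tray scene [0.4526 0.3588 0.0007] 0.58
tray top [0.4466 0.3462 0.0114] 0.74
tray top [0.6667 0.0197 0.1355] 0.67
tray top [0.4517 0.3434 0.037 ] 0.22
jar scene [0.4339 0.1387 0.0758] 0.64
jar top [0.4123 0.1169 0.0969] 0.79
```

View pics/g_top.png

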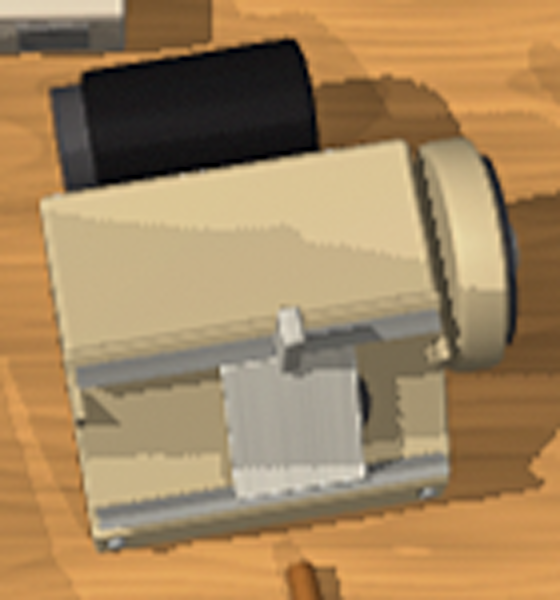

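View pics/g_sc.png

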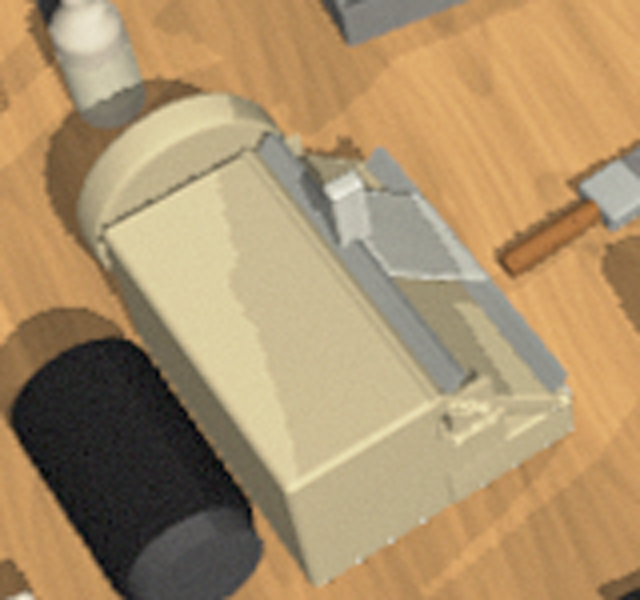

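View pics/w_top.png

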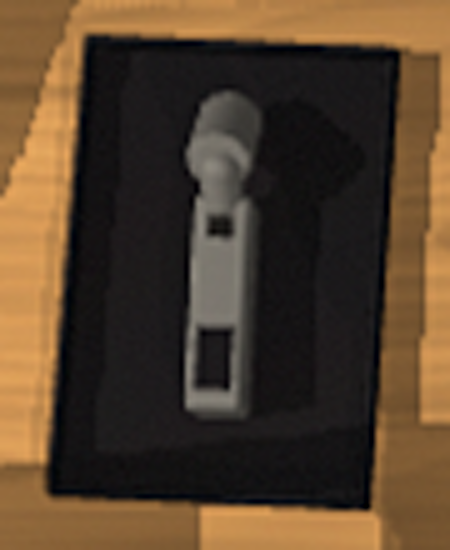

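View pics/w_sc.png

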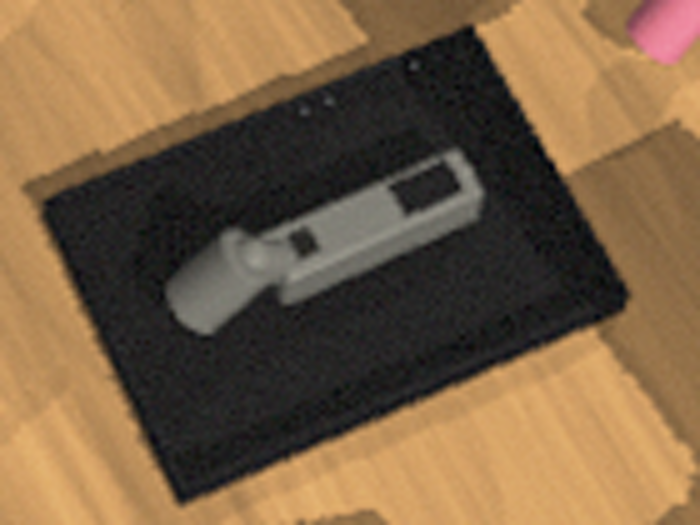

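Run:
```python
from h import *
np.set_printoptions(precision=4,suppress=True)
gt=lambda x,y:(295+x/4-.375,80+y/4-.375); gs=lambda x,y:(150+x/4-.375,190+y/4-.375)
wt=lambda x,y:(190+x/5-.4,195+y/5-.4); ws=lambda x,y:(295+x/5-.4,300+y/5-.4)
print('tab',tri(gs(344,187),gt(290,316)), atz('top',gt(290,316),.195),atz('scene',gs(344,187),.195))
bl=atz('top',gt(42,200),.141);br=atz('top',gt(408,142),.141);fl=atz('top',gt(75,362),.141)
print('bl',bl,atz('scene',gs(288,490),.141),'br',br,atz('scene',gs(105,230),.141),'fl',fl,atz('scene',gs(440,400),.141))
d=bl-br;print('len',np.linalg.norm(d),'yaw',np.degrees(np.arctan2(-d[0],d[1])))
b1=atz('scene',gs(288,490),.141);b2=atz('scene',gs(105,230),.141);d=b1-b2;print('len',np.linalg.norm(d),'yaw',np.degrees(np.arctan2(-d[0],d[1])))
# tray top rim corners z=.022
T=[atz('top',wt(*p),.022) for p in((88,38),(398,50),(368,508),(50,494))]
S=[atz('scene',ws(*p),.022) for p in((180,500),(45,200),(473,28),(627,298))]
for q in (T,S):
    q=np.array(q);print('tray',q.mean(0),np.linalg.norm(q[0]-q[1]),np.linalg.norm(q[0]-q[3]),
     np.degrees([np.arctan2(*(q[0]-q[3])[[1,0]]),np.arctan2(*(q[1]-q[2])[[1,0]])]))
# wand handle top z=.039: rear end corners & front
for n,f,pts in(('top',wt,((192,412),(247,414),(196,200),(252,203))),('scene',ws,((466,150),(485,190),(268,238),(290,270)))):
    q=np.array([atz(n,f(*p),.039) for p in pts]); print(n,q[:,:2].round(4))
print(proj('top',[[0.45,0.35,.039]]))
print('jar',atz('top',(318,247.5),.1),atz('scene',(329,262),.1))
```

```text
tab [0.6286 0.0014 0.1958] [ 0.6321 -0.0009  0.195 ] [0.6258 0.0038 0.195 ]
bl [0.7299 0.1521 0.141 ] [0.7317 0.157  0.141 ] br [ 0.7667 -0.0813  0.141 ] [ 0.7675 -0.0735  0.141 ] fl [0.6221 0.1311 0.141 ] [0.6257 0.1413 0.141 ]
len 0.23626442339428222 yaw 8.945773514775741
len 0.23328550271899473 yaw 8.839963409906687
tray [0.4462 0.3439 0.022 ] 0.16781328191478478 0.24707869950350686 [-2.7051 -2.8456]
tray [0.4486 0.3507 0.022 ] 0.17107444952486367 0.247565510909532 [-2.3415 -3.2292]
top [[0.3673 0.3569]
 [0.3661 0.3282]
 [0.4802 0.3578]
 [0.4783 0.3282]]
scene [[0.3659 0.3395]
 [0.3688 0.3631]
 [0.4792 0.3362]
 [0.4777 0.3563]]
[[231.4668 245.8057]]
jar [0.4322 0.1209 0.1   ] [0.4235 0.1237 0.1   ]
```

Run:
```python
from h import *
np.set_printoptions(precision=4,suppress=True)
print('lamp base',atz('scene',(258,97),.0),atz('top',(617,297),0))
print('tt corners',[atz('scene',p,.08).round(2) for p in((137,100),(180,152),(254,118))])
try: print(hold_point_z)
except Exception as e: print(e)
import workcell; print([k for k in dir(workcell) if k[0]!='_'])
im=read_camera('scene');crop('scene',200,0,160,120,5,'lamp.png')
s=read_state();print(proj('scene',[s['tcp_pos']]),proj('top',[s['tcp_pos']]))
```

```text
lamp base [ 0.2953 -0.6615  0.    ] [ 0.3139 -0.6606  0.    ]
tt corners [array([ 0.69, -0.74,  0.08]), array([ 0.64, -0.45,  0.08]), array([ 0.38, -0.49,  0.08])]
0.0188
['MotionError', 'camera_info', 'finish_job', 'hold_point_z', 'look_for', 'read_camera', 'read_state', 'regions_of']
[[296.1005  76.8379]] [[588.1452 332.4887]]
```

View pics/lamp.png

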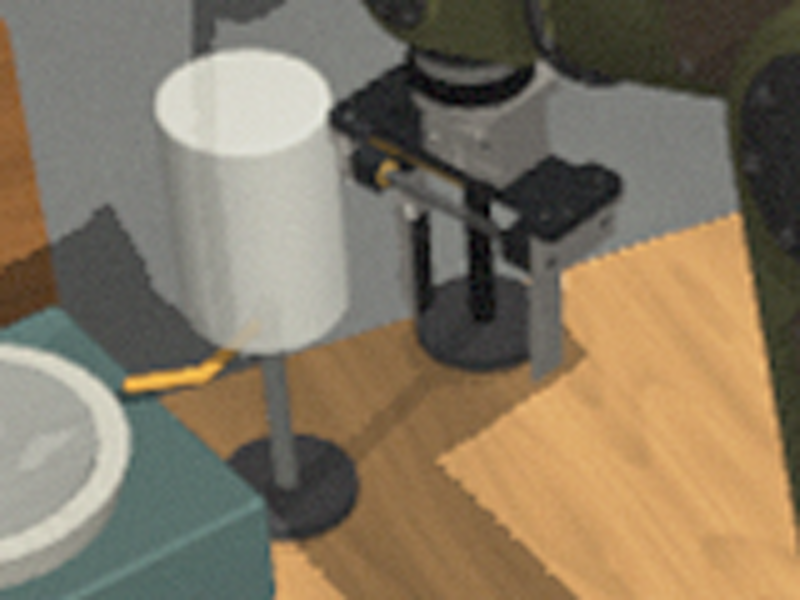

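>>> play_rows(plan=[0, -0.05, 0, 0, 0, 0, -0.1, 0, 0, 0, 0, -0.12, 0, 0, 0, -0.04, -0.12, -0.019, 2, 0, -0.08, -0.12, -0.038, 4, 0, -0.12, -0.12, -0.057, 6, 0, -0.16, -0.12, -0.076, 8, 0, -0.2, -0.12, -0.095, 10, 0, -0.24, -0.12, -0.114, 12, 0, -0.28, -0.12, -0.133, 13.9, 0])

```text
time: 2.3
tcp_pos: [0.4212, -0.2736, 0.2891]
eef_rot: [[-0.988, 0.0, 0.155], [-0.155, -0.0, -0.988], [-0.0, -1.0, 0.0]]
ft_force: [0.4, -0.4, 0.6]
gripper_width: 0.0177
```

>>> play_rows(plan=[-0.036, 0, -0.028, 0, 0, -0.072, 0, -0.057, 0, 0, -0.108, 0, -0.086, 0, 0, -0.144, 0, -0.115, 0, 0, -0.18, 0, -0.143, 0, 0, -0.216, 0, -0.172, 0, 0, -0.248, 0, -0.198, 0, 0, -0.248, 0, -0.198, 0, 0])

```text
time: 3.1
tcp_pos: [0.6359, -0.037, 0.2873]
eef_rot: [[-0.987, -0.002, 0.161], [-0.161, 0.001, -0.987], [0.002, -1.0, -0.001]]
ft_force: [-0.0, -0.5, -0.3]
gripper_width: 0.0003
```

Run:
```python
from h import *
np.set_printoptions(precision=4,suppress=True)
s=read_state();p=s['tcp_pos'];print(s['time'],p,s['gripper_width'])
a,b=proj('scene',[p])[0],proj('top',[p])[0];print(a,b)
crop('scene',190,170,130,110,6,'a_sc.png');crop('top',295,80,140,120,5,'a_top.png')
```

```text
3.1 [ 0.6359 -0.037   0.2873] 0.0003065030909517387
[220.5196 203.2334] [385.2503 143.2473]
```

View pics/a_sc.png

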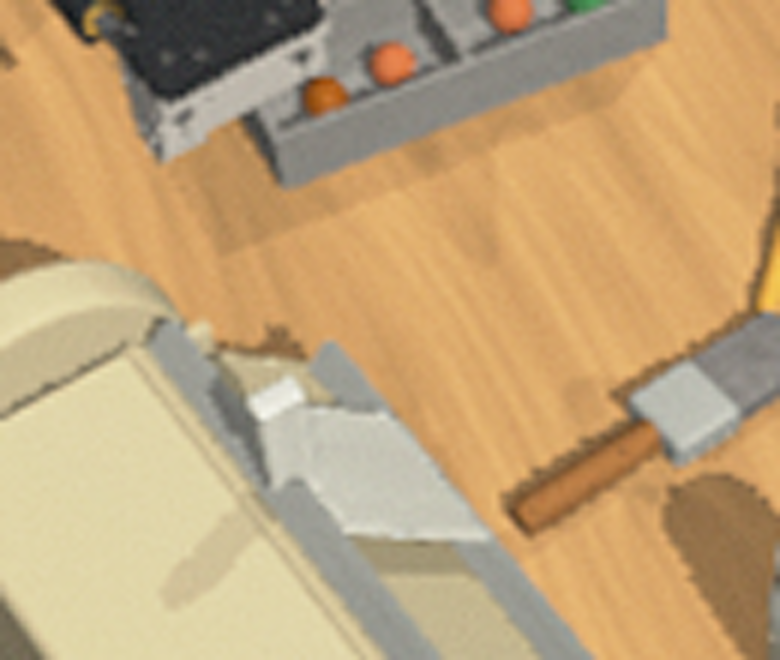

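View pics/a_top.png

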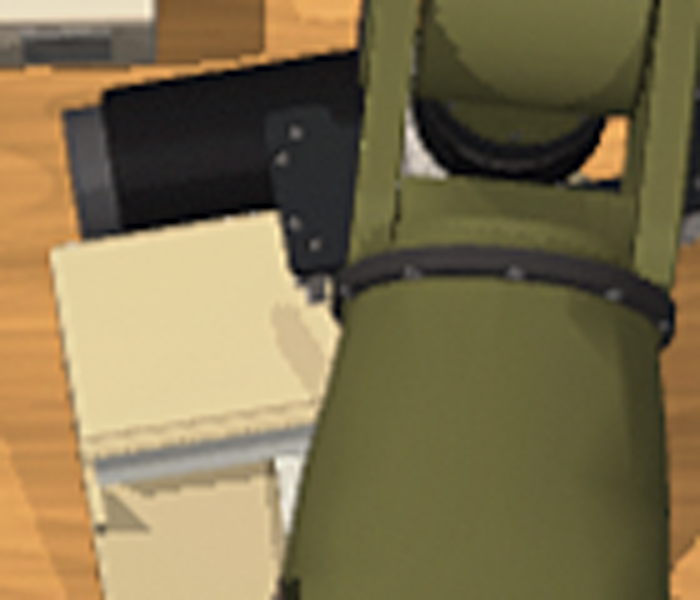

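Run:
```python
from h import *
s=read_state();p=s['tcp_pos'];R=s['eef_rot']
for z in (0,.1):print(proj('scene',[p-R[:,1]*z+R[:,2]*k for k in(-.08,0,.08)]).round(0))
crop('scene',90,60,230,190,3.4,'b_sc.png')
```

```text
[[238. 223.]
 [221. 202.]
 [204. 181.]]
[[233. 196.]
 [214. 174.]
 [197. 153.]]
```

View pics/b_sc.png

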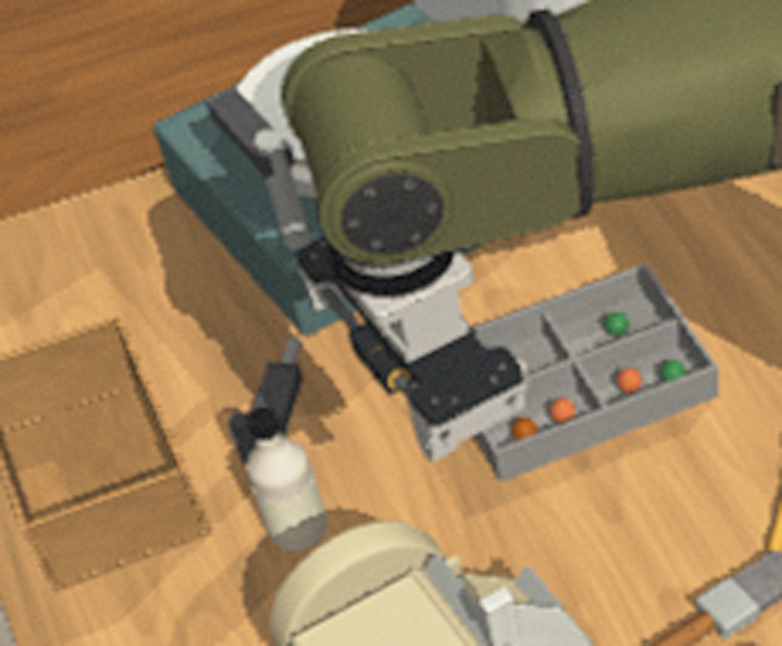

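>>> play_rows(plan=[0, 0.03, 0, 0, 0, 0, 0.06, 0, 0, 0, 0, 0.09, 0, 0, 0, 0, 0.11, 0, 0, 0, 0, 0.12, 0, 0, 0, 0, 0.12, 0, 0, 0])

```text
time: 3.85
tcp_pos: [0.6335, -0.0415, 0.1685]
eef_rot: [[-0.988, -0.001, 0.155], [-0.155, 0.0, -0.988], [0.001, -1.0, -0.0]]
ft_force: [0.2, 0.2, 0.9]
gripper_width: 0.0004
```

Run:
```python
from h import *
s=read_state();print(s['tcp_pos'],s['ft_force'],s['eef_rot'].round(3))
crop('scene',190,170,130,110,6,'c_sc.png')
```

```text
[ 0.63353875 -0.04153064  0.1685103 ] [0.15242288 0.20897675 0.94860766] [[-0.988 -0.001  0.155]
 [-0.155  0.    -0.988]
 [ 0.001 -1.    -0.   ]]
```

View pics/c_sc.png

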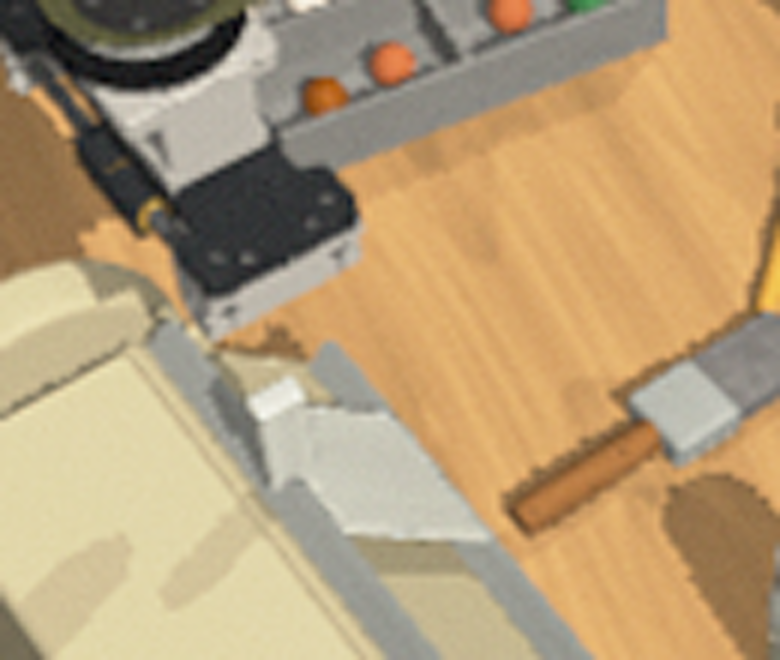

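>>> play_rows(plan=[0, 0, -0.012, 0, 0, 0, 0, -0.022, 0, 0, 0, 0, -0.032, 0, 0, 0, 0, -0.042, 0, 0, 0, 0, -0.052, 0, 0, 0, 0, -0.06, 0, 0, 0, 0, -0.068, 0, 0, 0, 0, -0.076, 0, 0, 0, 0, -0.082, 0, 0, 0, 0, -0.082, 0, 0])

```text
time: 4.9
tcp_pos: [0.6212, 0.0409, 0.169]
eef_rot: [[-0.988, 0.0, 0.157], [-0.157, 0.0, -0.988], [-0.0, -1.0, -0.0]]
ft_force: [0.5, -0.2, 0.0]
gripper_width: 0.0005
```

Run:
```python
from h import *
s=read_state();print(s['tcp_pos'],s['ft_force'])
crop('scene',190,170,130,110,6,'d_sc.png')
```

```text
[0.62124173 0.04094716 0.16900573] [ 0.49350909 -0.24199875  0.03741665]
```

View pics/d_sc.png

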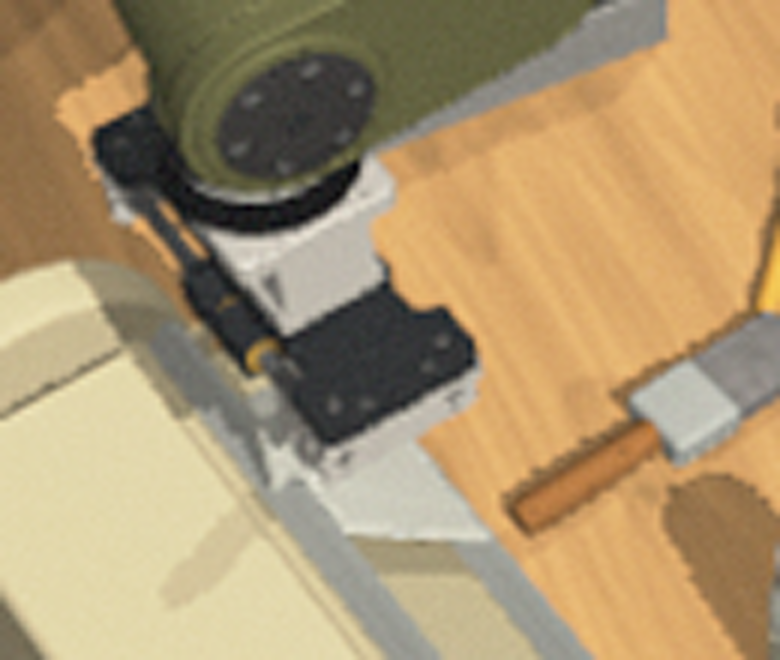

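Run:
```python
from h import *
s=read_state();p=s['tcp_pos'];R=s['eef_rot'];print(s['time'],p,s['joint_pos'])
for z in (0,.0968):print(proj('scene',[p-R[:,1]*z+R[:,2]*k for k in(-.0885,0,.0885)]).round(0))
print(proj('scene',[[.627,.001,.195],[.627,.001,.15]]))
crop('scene',200,200,80,70,10,'e_sc.png');crop('top',295,80,140,150,4,'e_top.png')
```

```text
4.95 [0.62132475 0.04049565 0.16895811] [ 3.60447033e-01  2.65752748e+01  7.42858050e+01 -2.63418774e-03
  7.91362486e+01  8.13301381e+01]
[[263. 277.]
 [244. 252.]
 [226. 229.]]
[[260. 255.]
 [240. 230.]
 [221. 206.]]
[[234.7686637  235.72625821]
 [236.95302676 245.92788271]]
```

View pics/e_sc.png

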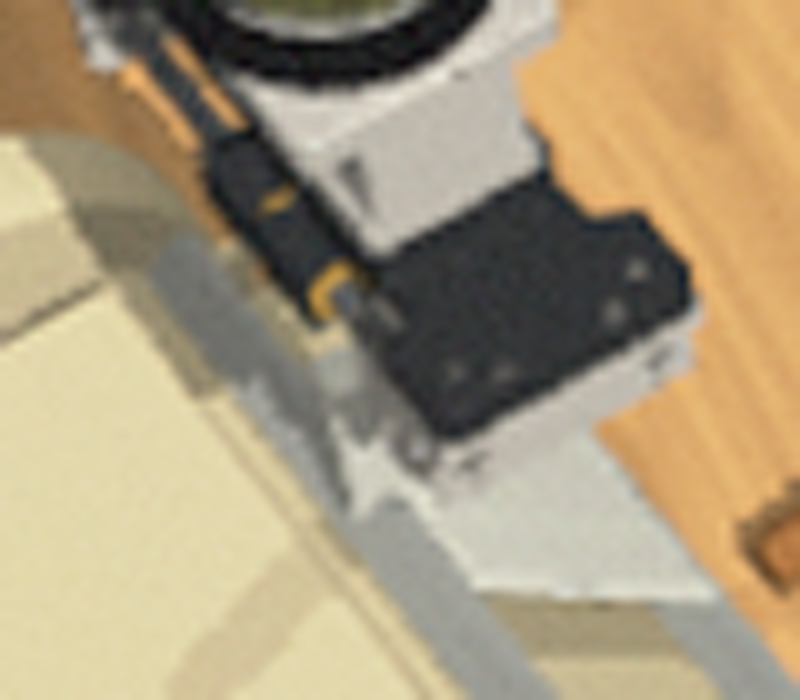

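View pics/e_top.png

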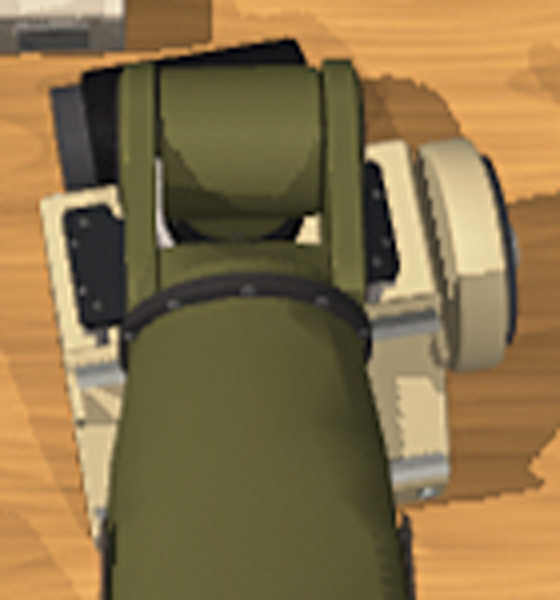

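Run:
```python
from h import *
p=np.array([.21396,-.50634,.16839]);R=np.array([[-.921,0,.389],[-.389,0,-.921],[0,-1,0]])
for z in (0,.0968):
  for k in (-.0885,-.0595,-.047,0,.047,.0885): print(z,k,((proj('scene',[p-R[:,1]*z+R[:,2]*k])[0]-[200,0])*5).round(0))
im=cv2.imread('pics/scene0.png')[0:110,250:350];cv2.imwrite('pics/s0z.png',cv2.resize(im,None,fx=7,fy=5.4))
```

```text
0 -0.0885 [587. 445.]
0 -0.0595 [552. 425.]
0 -0.047 [537. 417.]
0 0 [481. 385.]
0 0.047 [426. 354.]
0 0.0885 [378. 327.]
0.0968 -0.0885 [586. 316.]
0.0968 -0.0595 [549. 296.]
0.0968 -0.047 [534. 287.]
0.0968 0 [475. 256.]
0.0968 0.047 [418. 224.]
0.0968 0.0885 [368. 198.]
```

View pics/s0z.png

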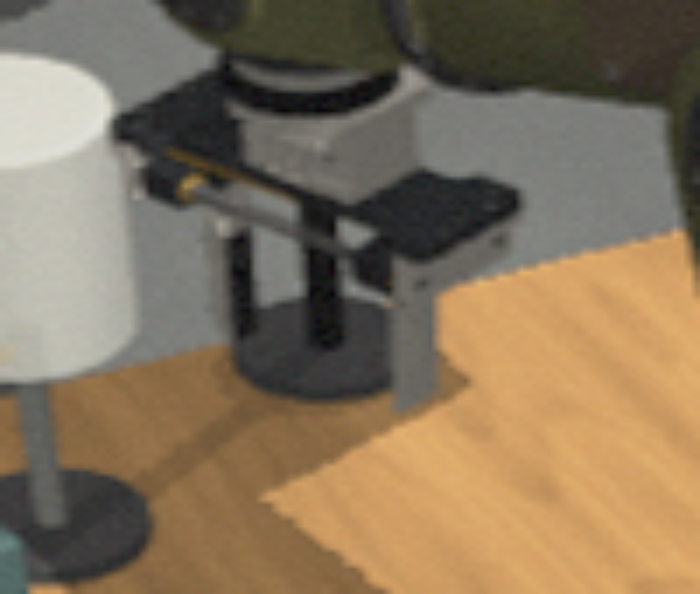

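>>> play_rows(plan=[0, -0.04, 0, 0, 0, 0, -0.08, 0, 0, 0.094, 0, -0.08, 0.04, 0, 0.094, 0, -0.08, 0.08, 0, 0.094, 0, -0.08, 0.08, 0, 0.094, 0, -0.08, 0.08, 0, 0.094, 0, -0.08, 0.08, 0, 0.094])

```text
time: 5.75
tcp_pos: [0.6338, -0.0382, 0.2489]
eef_rot: [[-0.988, -0.0, 0.157], [-0.157, 0.0, -0.988], [0.0, -1.0, -0.0]]
ft_force: [0.1, 0.5, 0.1]
gripper_width: 0.045
```

Run:
```python
from h import *
s=read_state();p=s['tcp_pos'];R=s['eef_rot'];print(s['time'],p,s['gripper_width'])
u0,v0=180,140
for z in (0,.0968):
  for k in (-.0595,-.047,0,.047,.0595): print(z,k,((proj('scene',[p-R[:,1]*z+R[:,2]*k])[0]-[u0,v0])*6).round(0))
crop('scene',u0,v0,120,100,6,'f_sc.png')
crop('top',300,60,140,120,5,'f_top.png')
for k in(-.0535,.0535):print('top',((proj('top',[p+R[:,2]*k])[0]-[300,60])*5).round(0))
```

```text
5.75 [ 0.63380089 -0.03822072  0.24889572] 0.04504167089987574
0 -0.0595 [336. 529.]
0 -0.047 [320. 509.]
0 0 [260. 434.]
0 0.047 [203. 362.]
0 0.0595 [188. 343.]
0.0968 -0.0595 [305. 377.]
0.0968 -0.047 [288. 356.]
0.0968 0 [225. 280.]
0.0968 0.047 [164. 206.]
0.0968 0.0595 [149. 187.]
top [309. 468.]
top [535. 432.]
```

View pics/f_sc.png

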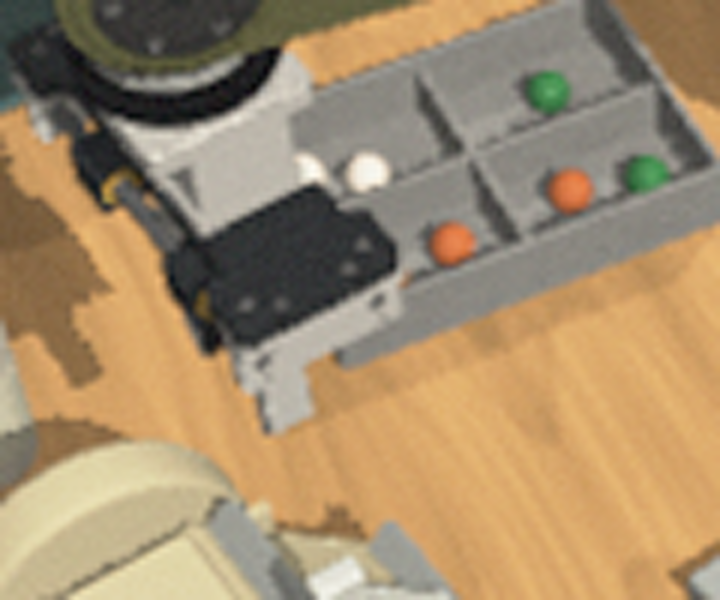

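View pics/f_top.png

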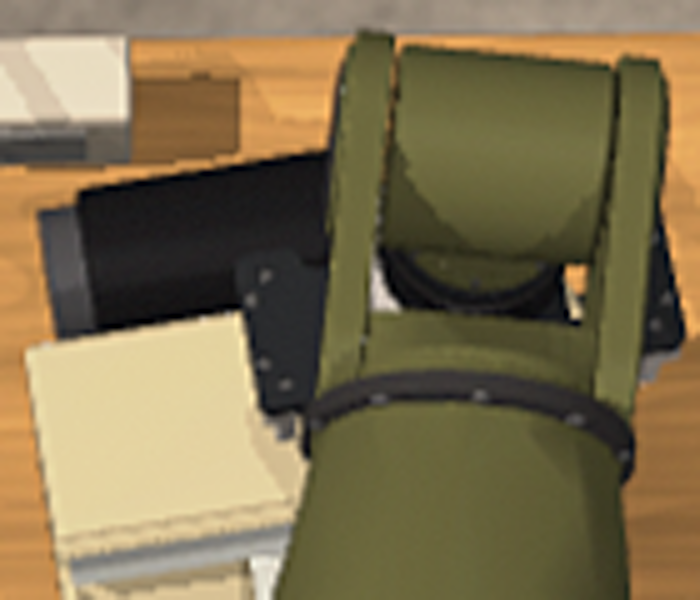

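>>> play_rows(plan=[0, 0.0, 0, 0, 0, 0, 0.03, 0, 0, 0, 0, 0.06, 0, 0, 0, 0, 0.085, 0, 0, 0, 0, 0.1, 0, 0, 0, 0, 0.108, 0, 0, 0, 0, 0.108, 0, 0, 0])

```text
time: 6.55
tcp_pos: [0.6338, -0.0386, 0.1407]
eef_rot: [[-0.988, -0.001, 0.157], [-0.157, 0.0, -0.988], [0.001, -1.0, -0.0]]
ft_force: [0.2, 0.3, 0.6]
gripper_width: 0.0037
```

>>> play_rows(plan=[0, 0, -0.01, 0, 0, 0, 0, -0.018, 0, 0, 0, 0, -0.025, 0, 0, 0, 0, -0.032, 0, 0, 0, 0, -0.04, 0, 0, 0, 0, -0.046, 0, 0, 0, 0, -0.05, 0, 0, 0, 0, -0.05, 0, 0])

```text
time: 7.35
tcp_pos: [0.6258, 0.0113, 0.1408]
eef_rot: [[-0.988, -0.0, 0.157], [-0.157, 0.0, -0.988], [0.0, -1.0, -0.0]]
ft_force: [-0.3, 0.3, -0.4]
gripper_width: 0.0004
```

Run:
```python
from h import *
s=read_state();print(s['tcp_pos'],s['ft_force'])
crop('scene',190,170,130,110,6,'g2_sc.png')
```

```text
[0.625832   0.01131851 0.14080968] [-0.31266733  0.34272336 -0.3633852 ]
```

View pics/g2_sc.png

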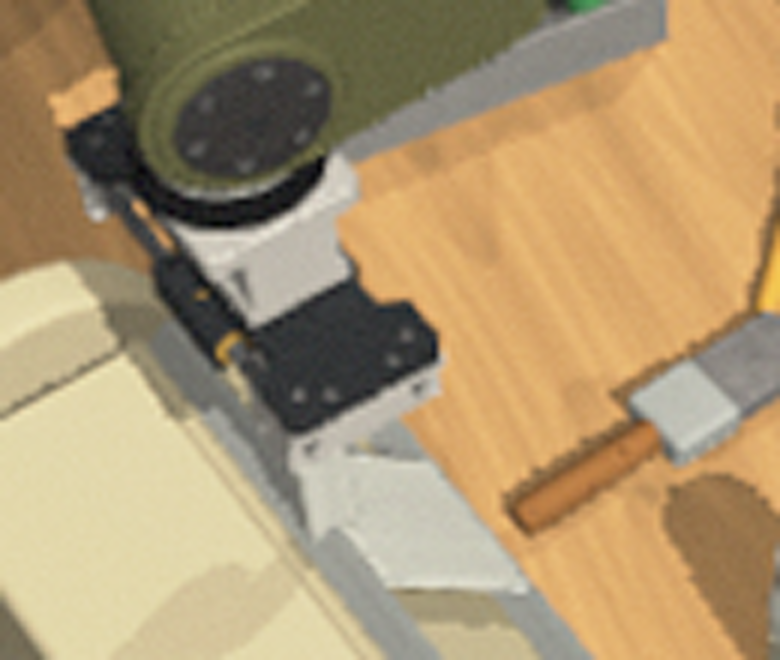

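>>> play_rows(plan=[0, 0, -0.008, 0, 0, 0, 0, -0.016, 0, 0, 0, 0, -0.024, 0, 0, 0, 0, -0.032, 0, 0, 0, 0, -0.038, 0, 0, 0, 0, -0.042, 0, 0, 0, 0, -0.042, 0, 0])

```text
time: 8.1
tcp_pos: [0.6194, 0.0529, 0.1411]
eef_rot: [[-0.988, 0.0, 0.157], [-0.157, 0.0, -0.988], [-0.0, -1.0, -0.0]]
ft_force: [-0.2, -0.6, 0.4]
gripper_width: 0.0006
```

>>> play_rows(plan=[0, 0, -0.003, 0, 0, 0, 0, -0.006, 0, 0, 0, 0, -0.008, 0, 0])

```text
time: 8.4
tcp_pos: [0.6188, 0.0568, 0.1412]
eef_rot: [[-0.988, 0.001, 0.155], [-0.155, -0.005, -0.988], [-0.001, -1.0, 0.006]]
ft_force: [3.4, -29.1, -1.1]
gripper_width: 0.0006
```

Run:
```python
from h import *
s=read_state();print(s['tcp_pos'],s['ft_force'])
crop('scene',190,170,130,110,6,'h_sc.png')
```

```text
[0.61884507 0.05675569 0.14120939] [  3.36999577 -29.09872318  -1.06485232]
```

View pics/h_sc.png

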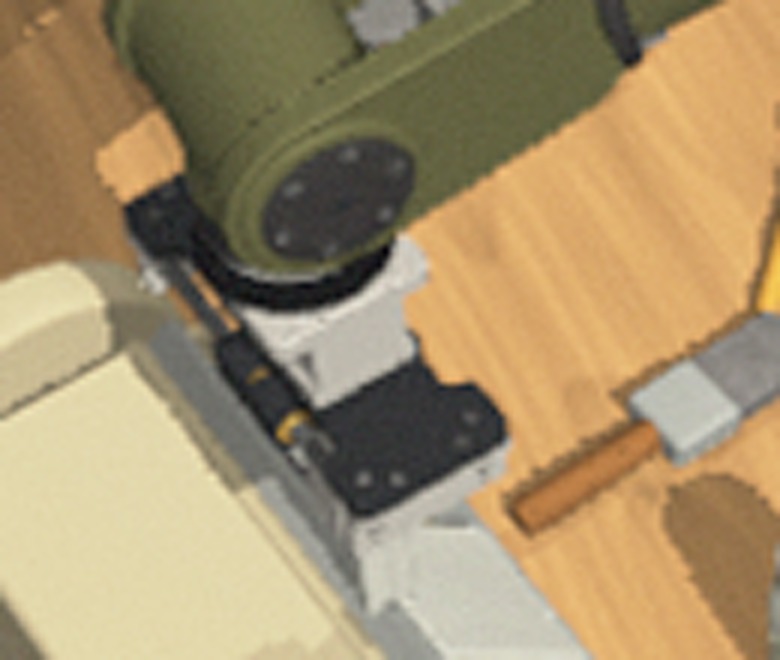

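>>> play_rows(plan=[0, 0, 0.01, 0, 0, 0, 0, 0.03, 0, 0, 0, -0.04, 0.03, 0, 0, 0, -0.085, 0.03, 0, 0, 0, -0.13, 0.03, 0, 0, 0.03, -0.13, -0.01, 0, 0.094, 0.06, -0.13, -0.05, 0, 0.094, 0.08, -0.13, -0.09, 2, 0.094, 0.1, -0.13, -0.13, 4, 0.094, 0.12, -0.13, -0.17, 6, 0.094])

```text
time: 9.45
tcp_pos: [0.4717, 0.2104, 0.2713]
eef_rot: [[-0.999, 0.0, 0.051], [-0.051, 0.001, -0.999], [-0.001, -1.0, -0.001]]
ft_force: [0.1, 1.6, 0.0]
gripper_width: 0.037
```

>>> play_rows(plan=[0.015, 0, -0.04, 1, 0.094, 0.03, 0, -0.08, 2, 0.094, 0.034, 0, -0.12, 3, 0.094, 0.034, 0, -0.15, 3, 0.094, 0.034, 0, -0.15, 3, 0.094, 0.034, 0, -0.15, 3, 0.094])

```text
time: 10.05
tcp_pos: [0.431, 0.3573, 0.2708]
eef_rot: [[-1.0, -0.0, 0.001], [-0.001, -0.0, -1.0], [0.0, -1.0, 0.0]]
ft_force: [-0.3, -0.9, -0.4]
gripper_width: 0.0847
```

Run:
```python
from h import *
np.set_printoptions(precision=4,suppress=True)
s=read_state();p=s['tcp_pos'];R=s['eef_rot'];print(s['time'],p,R,s['gripper_width'])
for c in('scene','top'):
  cv2.imwrite(f'pics/i_{c}.png',read_camera(c)[:,:,::-1])
  print(c,proj(c,[p+R[:,2]*k for k in(-.0595,-.047,0,.047,.0595)]).round(0).tolist())
```

```text
10.05 [0.431  0.3573 0.2708] [[-1.     -0.0004  0.0012]
 [-0.0012 -0.     -1.    ]
 [ 0.0004 -1.      0.    ]] 0.08471941851054357
scene [[391.0, 323.0], [388.0, 318.0], [377.0, 301.0], [366.0, 284.0], [363.0, 280.0]]
top [[184.0, 234.0], [190.0, 234.0], [211.0, 234.0], [231.0, 234.0], [237.0, 234.0]]
```

View pics/i_scene.png

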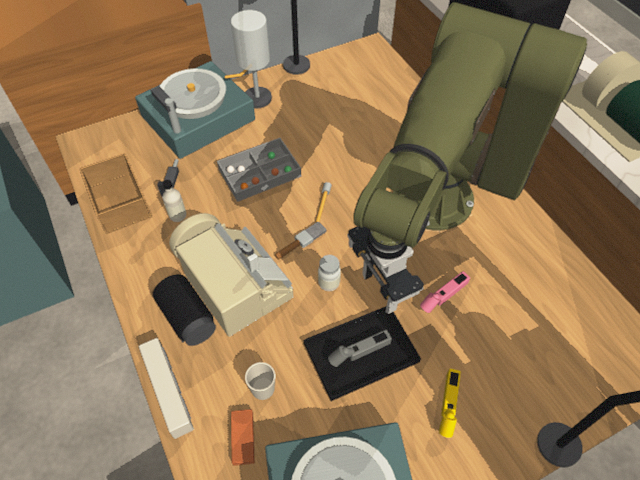

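View pics/i_top.png

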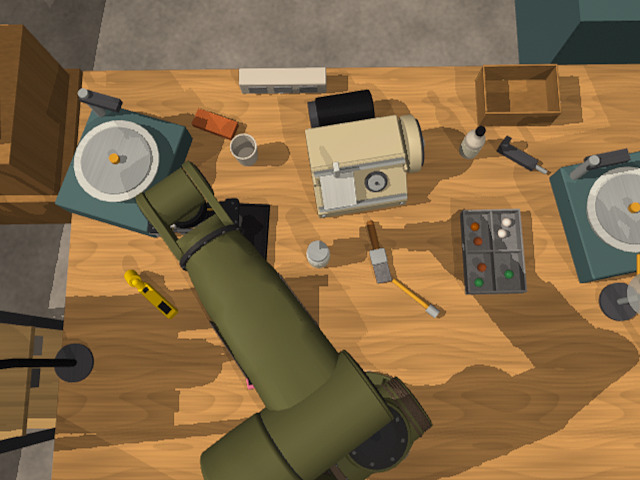

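Run:
```python
from h import *
np.set_printoptions(precision=4,suppress=True)
a=cv2.imread('pics/i_scene.png')[215:345,330:450];cv2.imwrite('pics/i1.png',cv2.resize(a,None,fx=6,fy=4.6))
a=cv2.imread('pics/i_scene.png')[220:280,215:275];b=cv2.imread('pics/i_top.png')[150:210,345:405]
cv2.imwrite('pics/i2.png',np.hstack([cv2.resize(a,None,fx=6.6,fy=6.6,interpolation=2),cv2.resize(b,None,fx=6.6,fy=6.6,interpolation=2)]))
O=np.array([.6077,-.0265,0]);y=np.radians(9);X=np.array([np.cos(y),np.sin(y),0])
cap=O-.007*X+[0,0,.102];print(cap,proj('scene',[cap]),proj('top',[cap]))
```

```text
[ 0.6008 -0.0276  0.102 ] [[244.1631 244.6113]] [[375.8039 182.3566]]
```

View pics/i1.png

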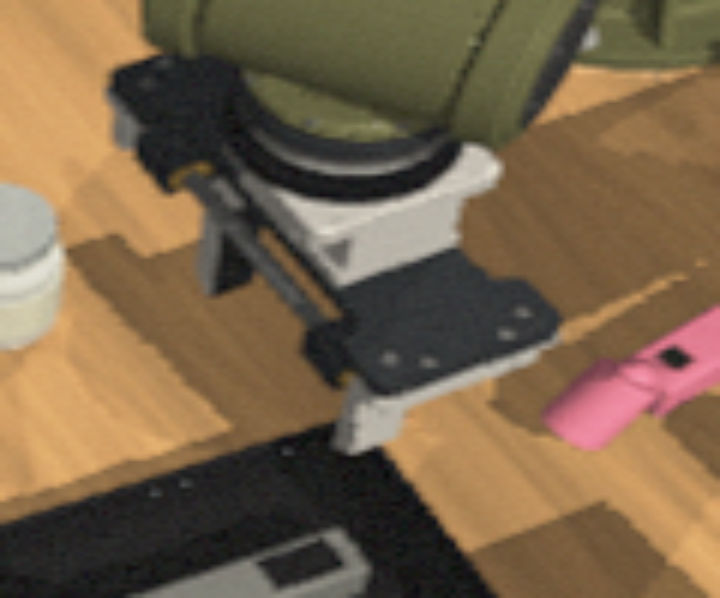

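View pics/i2.png

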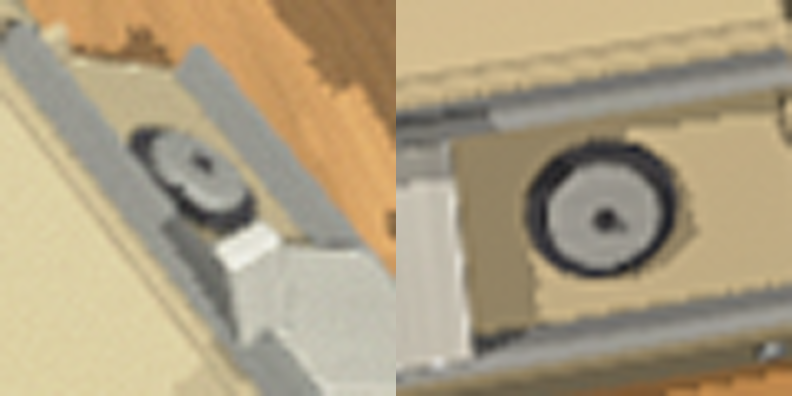

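>>> play_rows(plan=[0, 0.04, 0.006, 0, 0.094, 0, 0.08, 0.012, 0, 0.094, 0, 0.12, 0.012, 0, 0.094, 0, 0.16, 0.012, 0, 0.094, 0, 0.19, 0.012, 0, 0.094, 0, 0.21, 0.012, 0, 0.094, 0, 0.225, 0.012, 0, 0.094, 0, 0.232, 0.012, 0, 0.094, 0, 0.232, 0.012, 0, 0.094])

```text
time: 11.05
tcp_pos: [0.4313, 0.3444, 0.0387]
eef_rot: [[-1.0, -0.001, -0.001], [0.001, -0.0, -1.0], [0.001, -1.0, 0.0]]
ft_force: [0.1, -0.3, -0.1]
gripper_width: 0.094
```

Run:
```python
from h import *
s=read_state();p=s['tcp_pos'];R=s['eef_rot'];print(s['time'],p,R.round(3),s['gripper_width'],s['ft_force'])
crop('scene',310,265,120,120,6,'j_sc.png')
print(((proj('scene',[p+R[:,2]*k-R[:,1]*z for z in(0,.03) for k in(-.0595,-.047,.047,.0595)])-[310,265])*6).round(0).tolist())
cv2.imwrite('pics/j_top.png',cv2.resize(read_camera('top')[180:310,170:300,::-1],None,fx=4.6,fy=4.6))
```

```text
11.05 [0.43131121 0.34438832 0.03868479] [[-1.    -0.001 -0.001]
 [ 0.001 -0.    -1.   ]
 [ 0.001 -1.     0.   ]] 0.09403247760717255 [ 0.07523498 -0.27907817 -0.0826202 ]
[[410.0, 580.0], [395.0, 555.0], [284.0, 371.0], [270.0, 348.0], [416.0, 550.0], [401.0, 525.0], [288.0, 339.0], [274.0, 315.0]]
```

View pics/j_sc.png

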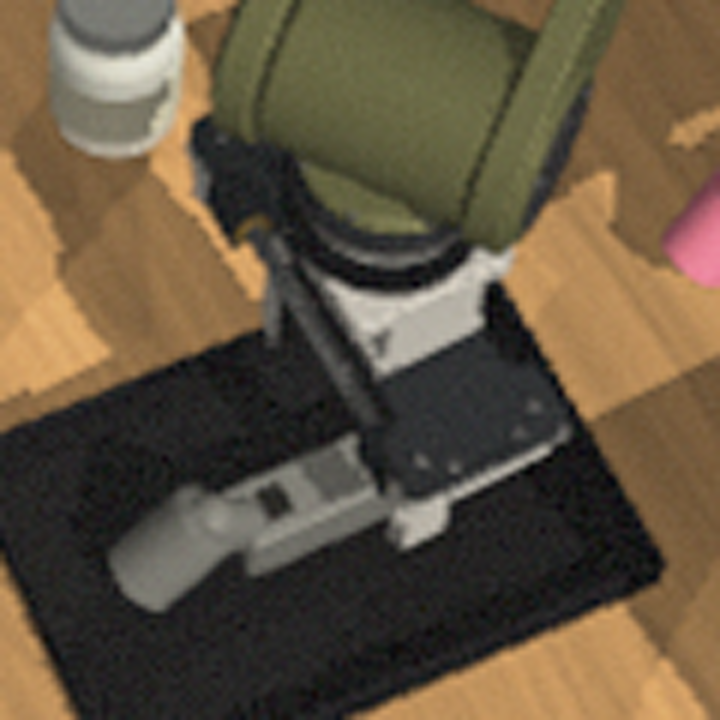

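View pics/j_top.png

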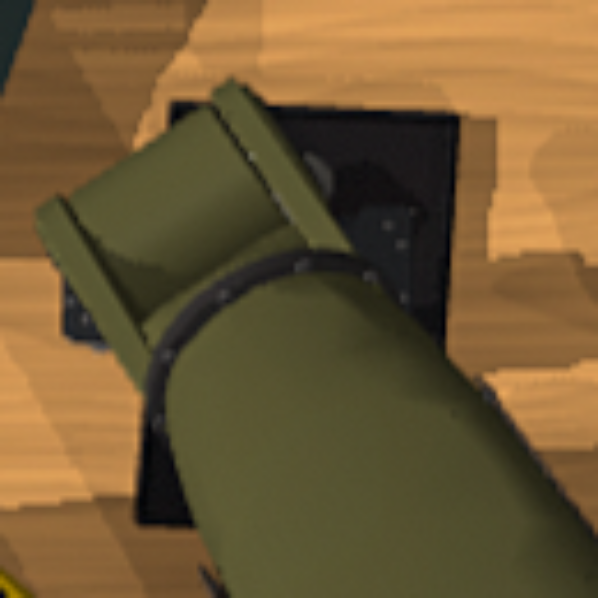

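>>> play_rows(plan=[0, 0.012, 0, 0, 0.094, 0, 0.024, 0, 0, 0.094, 0, 0.032, 0, 0, 0.094, 0, 0.038, 0, 0, 0.094, 0, 0.042, 0, 0, 0.094, 0, 0.042, 0, 0, 0.094])

```text
time: 11.75
tcp_pos: [0.431, 0.345, -0.0036]
eef_rot: [[-1.0, -0.001, 0.0], [-0.0, -0.0, -1.0], [0.001, -1.0, 0.0]]
ft_force: [0.7, 0.9, 0.5]
gripper_width: 0.0941
```

Run:
```python
from h import *
s=read_state();p=s['tcp_pos'];R=s['eef_rot'];print(s['time'],p,s['ft_force'])
crop('scene',310,265,120,120,6,'k_sc.png')
```

```text
11.75 [ 0.43102257  0.34500409 -0.00363008] [0.74834228 0.85438494 0.46609901]
```

View pics/k_sc.png

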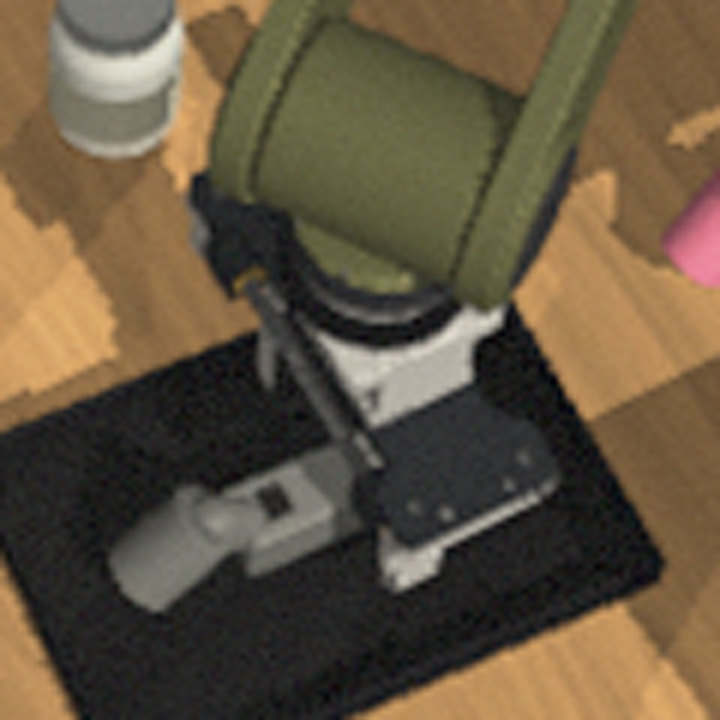

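>>> play_rows(plan=[0, 0.004, 0, 0, 0.094, 0, 0.008, 0, 0, 0.094, 0, 0.011, 0, 0, 0.094, 0, 0.013, 0, 0, 0.094, 0, 0.013, 0, 0, 0.094])

```text
time: 12.3
tcp_pos: [0.4311, 0.345, -0.0164]
eef_rot: [[-1.0, -0.0, 0.0], [-0.0, -0.0, -1.0], [0.0, -1.0, 0.0]]
ft_force: [-0.2, 0.5, -0.0]
gripper_width: 0.0942
```

>>> play_rows(plan=[0, 0.002, 0, 0, 0.094, 0, 0.004, 0, 0, 0.094, 0, 0.004, 0, 0, 0.094])

```text
time: 12.6
tcp_pos: [0.4311, 0.345, -0.0203]
eef_rot: [[-1.0, -0.0, 0.0], [-0.0, -0.0, -1.0], [0.0, -1.0, 0.0]]
ft_force: [0.3, 0.6, -1.0]
gripper_width: 0.094
```

>>> play_rows(plan=[0, 0.002, 0, 0, 0.094, 0, 0.004, 0, 0, 0.094, 0, 0.004, 0, 0, 0.094])

```text
time: 12.9
tcp_pos: [0.4311, 0.345, -0.0244]
eef_rot: [[-1.0, -0.0, 0.0], [-0.0, -0.0, -1.0], [0.0, -1.0, 0.0]]
ft_force: [1.1, -0.7, 0.2]
gripper_width: 0.094
```

Run:
```python
from h import *
s=read_state();p=s['tcp_pos'];R=s['eef_rot']
print(((proj('scene',[[p[0]+a*.008,p[1]+k,z] for z in(0.005,.02) for k in(.0595,.047,-.047) for a in(-1,1)])-[340,310])*9).round(0).tolist())
crop('scene',340,310,80,65,9,'l_sc.png')
```

```text
[[362.0, 502.0], [312.0, 527.0], [339.0, 465.0], [290.0, 490.0], [176.0, 195.0], [127.0, 217.0], [367.0, 481.0], [317.0, 506.0], [344.0, 444.0], [294.0, 468.0], [179.0, 171.0], [130.0, 194.0]]
```

View pics/l_sc.png

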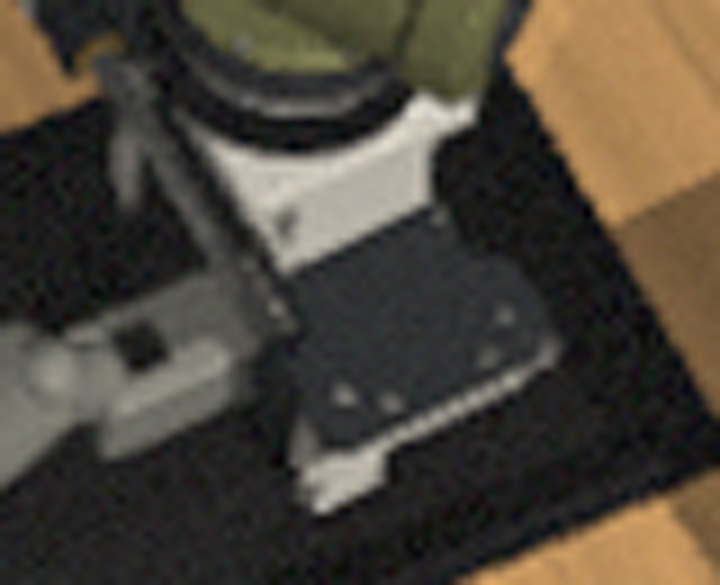

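>>> play_rows(plan=[0, 0.002, 0, 0, 0.094, 0, 0.004, 0, 0, 0.094, 0, 0.004, 0, 0, 0.094])

```text
time: 13.25
tcp_pos: [0.4311, 0.345, -0.0284]
eef_rot: [[-1.0, -0.0, 0.0], [-0.0, -0.0, -1.0], [0.0, -1.0, 0.0]]
ft_force: [-0.6, -0.4, 0.4]
gripper_width: 0.0937
```

>>> play_rows(plan=[0, 0, 0, 0, 0.05, 0, 0, 0, 0, 0.0, 0, 0, 0, 0, 0.0, 0, 0, 0, 0, 0.0, 0, 0, 0, 0, 0.0, 0, 0, 0, 0, 0.0, 0, 0, 0, 0, 0.0, 0, 0, 0, 0, 0.0])

```text
time: 14.05
tcp_pos: [0.4313, 0.3452, -0.028]
eef_rot: [[-1.0, 0.0, 0.0], [-0.0, 0.0, -1.0], [-0.0, -1.0, -0.0]]
ft_force: [0.9, -0.9, -0.1]
gripper_width: 0.0333
```

Run:
```python
from h import *
s=read_state();print(s['gripper_width'],s['ft_force'],s['tcp_pos'])
```

```text
0.03325560933838666 [ 0.93648264 -0.86453777 -0.13463593] [ 0.43127317  0.34515933 -0.0280241 ]
```

>>> play_rows(plan=[0, 0, 0, 0, 0, 0, 0, 0, 0, 0, 0, -0.005, 0, 0, 0, 0, -0.02, 0, 0, 0, 0, -0.05, 0, 0, 0, 0, -0.09, 0, 0, 0, 0, -0.13, 0, 0, 0, 0, -0.16, 0, 0, 0, 0, -0.17, 0, 0, 0, 0, -0.17, 0, 0, 0])

```text
time: 15.05
tcp_pos: [0.4316, 0.3454, 0.1432]
eef_rot: [[-1.0, 0.002, 0.0], [-0.0, 0.001, -1.0], [-0.002, -1.0, -0.001]]
ft_force: [-0.2, -0.7, -2.5]
gripper_width: 0.0299
```

Run:
```python
from h import *
np.set_printoptions(precision=4,suppress=True)
s=read_state();print(s['gripper_width'],s['ft_force'],s['tcp_pos'])
crop('scene',300,220,130,110,6,'m_sc.png')
print(atz('scene',(245.2,244.2),.102),atz('top',(376.4,182.5),.102),tri((245.2,244.2),(376.4,182.5)))
```

```text
0.029943164943082443 [-0.1616 -0.6867 -2.5403] [0.4316 0.3454 0.1432]
[ 0.5978 -0.0276  0.102 ] [ 0.6004 -0.0291  0.102 ] [ 0.5989 -0.0282  0.1028]
```

View pics/m_sc.png

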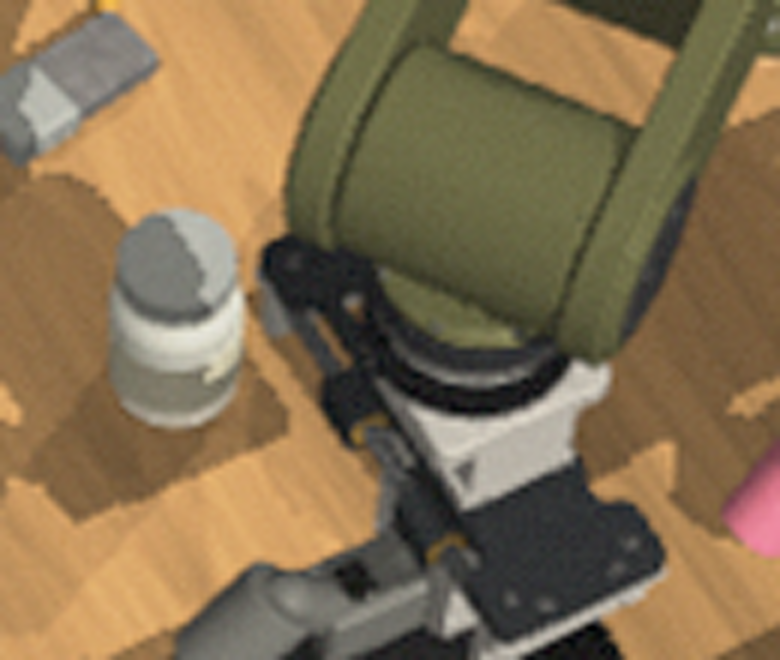

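>>> play_rows(plan=[0, 0, 0.02, 0, 0, 0, 0, 0.055, 0, 0, 0, 0, 0.095, 0, 0, -0.002, 0, 0.135, -1, 0, -0.004, 0, 0.175, -2.5, 0, -0.006, 0, 0.215, -4, 0, -0.01, 0, 0.255, -5.5, 0, -0.013, 0, 0.295, -7, 0, -0.016, 0, 0.335, -8, 0, -0.019, 0, 0.37, -9, 0])

```text
time: 16.1
tcp_pos: [0.4492, -0.0266, 0.1402]
eef_rot: [[-0.988, -0.003, 0.157], [-0.157, 0.0, -0.988], [0.003, -1.0, -0.001]]
ft_force: [0.4, -0.0, -2.4]
gripper_width: 0.0296
```

Run:
```python
from h import *
s=read_state();p=s['tcp_pos'];R=s['eef_rot']
print(s['time'],p,R.round(4),s['gripper_width'])
print(R.T@(np.array([.4505,-.0516,.1076])-p))
```

```text
16.1 [ 0.44919407 -0.02659235  0.14015541] [[-9.876e-01 -3.100e-03  1.568e-01]
 [-1.568e-01  4.000e-04 -9.876e-01]
 [ 3.000e-03 -1.000e+00 -9.000e-04]] 0.029643867638001784
[0.0025349  0.03254142 0.02493136]
```

>>> play_rows(plan=[0.002, 0.008, 0.01, 0, 0, 0.002, 0.018, 0.02, 0, 0, 0.002, 0.026, 0.025, 0, 0, 0.002, 0.032, 0.025, 0, 0, 0.002, 0.032, 0.025, 0, 0])

```text
time: 16.6
tcp_pos: [0.4517, -0.0491, 0.1087]
eef_rot: [[-0.988, -0.002, 0.157], [-0.157, 0.0, -0.988], [0.002, -1.0, -0.001]]
ft_force: [-0.3, 0.3, -1.2]
gripper_width: 0.0296
```

Run:
```python
from h import *
np.set_printoptions(precision=4,suppress=True)
s=read_state();p=s['tcp_pos'];R=s['eef_rot']
print(s['time'],p,R.round(4),s['gripper_width'])
print(R.T@(np.array([.4505,-.0516,.1076])-p))
crop('scene',210,200,140,120,5,'n_sc.png');crop('top',320,150,140,120,5,'n_top.png')
# predicted lens
X=-R[:,0]; w=p+X*.0093; w[2]=p[2]+.033; L=w+X*.085+np.array([0,0,.018])
print('lens',L,(proj('scene',[L])[0]-[210,200])*5,(proj('top',[L])[0]-[320,150])*5)
```

```text
16.6 [ 0.4517 -0.0491  0.1087] [[-0.9875 -0.002   0.1573]
 [-0.1573  0.0005 -0.9875]
 [ 0.0019 -1.     -0.0008]] 0.029616172302539715
[0.0016 0.0011 0.0023]
lens [ 0.5448 -0.0342  0.1596] [252.4856 111.4792] [302.9309 236.6757]
```

View pics/n_sc.png

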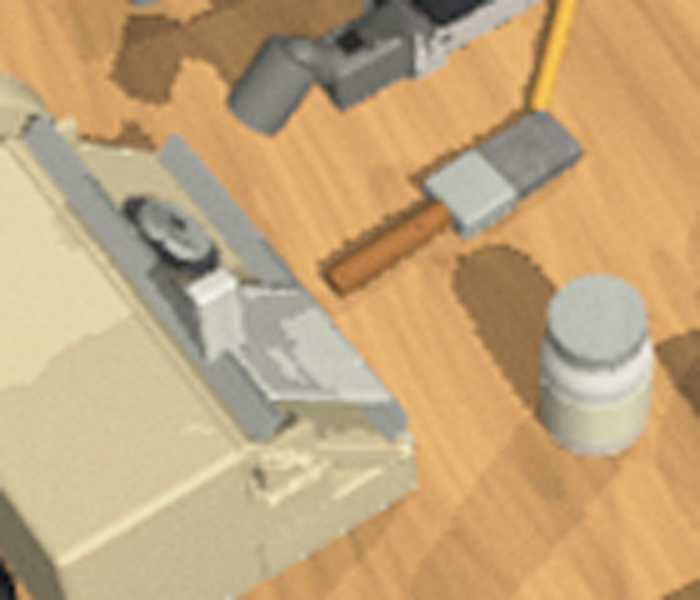

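View pics/n_top.png

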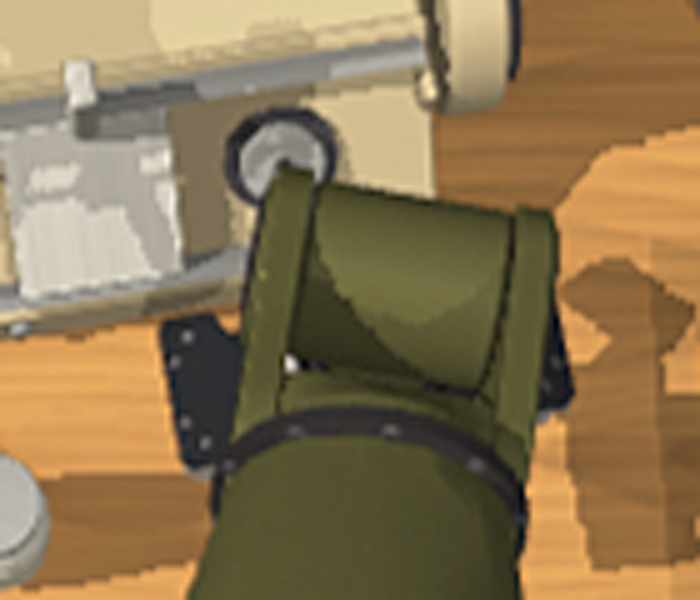

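>>> play_rows(plan=[0, 0, 0, 0, 0, 0, 0, 0, 0, 0, 0, 0, 0, 0, 0, 0, 0, 0, 0, 0, 0, 0, 0, 0, 0, 0, 0, 0, 0, 0, 0, 0, 0, 0, 0, 0, 0, 0, 0, 0, 0, 0, 0, 0, 0, 0, 0, 0, 0, 0])

```text
time: 17.7
tcp_pos: [0.4522, -0.0499, 0.1099]
eef_rot: [[-0.988, -0.0, 0.157], [-0.157, 0.0, -0.988], [0.0, -1.0, -0.0]]
ft_force: [0.7, -0.5, -2.1]
gripper_width: 0.0297
```

>>> play_rows(plan=[0, 0, 0, 0, 0, 0, 0, 0, 0, 0, 0, 0, 0, 0, 0, 0, 0, 0, 0, 0, 0, 0, 0, 0, 0, 0, 0, 0, 0, 0, 0, 0, 0, 0, 0, 0, 0, 0, 0, 0, 0, 0, 0, 0, 0, 0, 0, 0, 0, 0])

```text
time: 18.7
tcp_pos: [0.4522, -0.0499, 0.11]
eef_rot: [[-0.988, 0.0, 0.157], [-0.157, 0.0, -0.988], [-0.0, -1.0, -0.0]]
ft_force: [0.1, -1.1, -1.1]
gripper_width: 0.0299
```

Run:
```python
from h import *
s=read_state();p=s['tcp_pos'];R=s['eef_rot'];print(s['time'],p,s['joint_vel'].round(2))
crop('scene',240,190,60,50,12,'o_sc.png')
X=-R[:,0]; w=p+X*.0093; w[2]=p[2]+.033; D=np.array([0,0,1.])
def W(a,b,c=0): return w+X*a+D*b+R[:,2]*-c
pts=[W(.085,.018),W(.04,.034),W(.04,0),W(.085+.012,.018+.012),W(.085-.012,.018-.012),W(.085,.018,.017)]
print(((proj('scene',pts)-[240,190])*12).round(0).tolist())
```

```text
18.7 [ 0.45223667 -0.04986015  0.10995337] [ 0.05  0.07 -0.03  0.01  0.02 -0.03]
[[241.0, 382.0], [409.0, 241.0], [419.0, 336.0], [190.0, 374.0], [292.0, 389.0], [284.0, 432.0]]
```

View pics/o_sc.png

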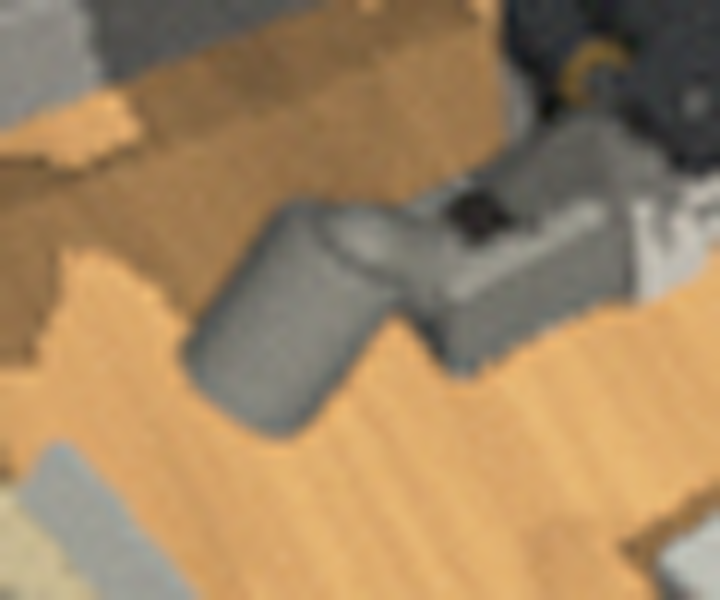

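>>> play_rows(plan=[0, -0.015, 0, 0, 0, 0, -0.035, 0, 0, 0, -0.002, -0.04, -0.02, 0, 0, -0.006, -0.04, -0.06, 1, 0, -0.011, -0.04, -0.1, 2, 0, -0.015, -0.04, -0.14, 3, 0, -0.019, -0.04, -0.18, 4, 0, -0.023, -0.04, -0.22, 5, 0, -0.028, -0.04, -0.26, 6, 0, -0.032, -0.04, -0.3, 7, 0])

```text
time: 19.75
tcp_pos: [0.4366, 0.2532, 0.15]
eef_rot: [[-0.999, 0.0, 0.034], [-0.034, 0.0, -0.999], [-0.0, -1.0, -0.0]]
ft_force: [0.9, -0.6, -1.8]
gripper_width: 0.03
```

Run:
```python
from h import *
s=read_state();p=s['tcp_pos'];R=s['eef_rot']
print(s['time'],p,R.round(4),s['gripper_width'])
print(R.T@(np.array([.4316,.3454,.143])-p),np.degrees(np.arctan2(R[0,2],-R[1,2])))
```

```text
19.75 [0.43655111 0.25317617 0.15002158] [[-9.994e-01  2.000e-04  3.430e-02]
 [-3.430e-02  1.000e-04 -9.994e-01]
 [-2.000e-04 -1.000e+00 -1.000e-04]] 0.030034633071081715
[ 0.00178325  0.00703331 -0.09233852] 1.9676290476684428
```

>>> play_rows(plan=[0.001, 0, -0.03, 1, 0, 0.002, 0, -0.06, 2, 0, 0.002, 0, -0.082, 2, 0, 0.002, 0, -0.092, 2, 0, 0.002, 0, -0.092, 2, 0, 0.002, 0.03, -0.092, 2, 0, 0.002, 0.06, -0.092, 2, 0, 0.002, 0.09, -0.092, 2, 0, 0.002, 0.11, -0.092, 2, 0, 0.002, 0.125, -0.092, 2, 0])

```text
time: 20.75
tcp_pos: [0.4315, 0.3417, 0.0236]
eef_rot: [[-1.0, -0.001, -0.001], [0.001, -0.001, -1.0], [0.001, -1.0, 0.001]]
ft_force: [-0.5, 0.1, -1.6]
gripper_width: 0.03
```

Run:
```python
from h import *
s=read_state();p=s['tcp_pos'];print(s['time'],p,s['gripper_width'],s['ft_force'])
crop('scene',300,255,130,130,6,'p_sc.png')
```

```text
20.75 [0.43153474 0.34173819 0.02359855] 0.029957475912362617 [-0.52759536  0.05193526 -1.58923222]
```

View pics/p_sc.png

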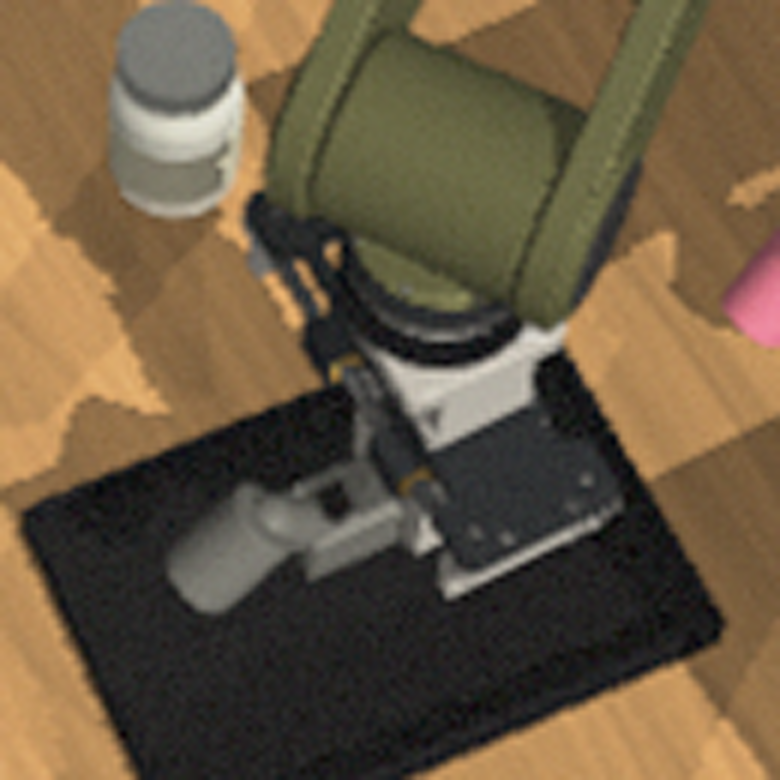

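>>> play_rows(plan=[0, 0.012, 0, 0, 0, 0, 0.025, 0, 0, 0, 0, 0.035, 0, 0, 0, 0, 0.042, 0, 0, 0, 0, 0.045, 0, 0, 0, 0, 0.047, 0, 0, 0, 0, 0.047, 0, 0, 0])

```text
time: 21.5
tcp_pos: [0.4317, 0.3434, -0.022]
eef_rot: [[-1.0, 0.0, 0.0], [-0.0, 0.0, -1.0], [-0.0, -1.0, -0.0]]
ft_force: [-0.2, -0.1, -1.8]
gripper_width: 0.0299
```

>>> play_rows(plan=[0, 0.002, 0, 0, 0, 0, 0.004, 0, 0, 0, 0, 0.006, 0, 0, 0, 0, 0.006, 0, 0, 0])

```text
time: 21.9
tcp_pos: [0.4317, 0.3434, -0.028]
eef_rot: [[-1.0, 0.0, 0.0], [-0.0, 0.0, -1.0], [-0.0, -1.0, -0.0]]
ft_force: [0.7, -0.3, -1.9]
gripper_width: 0.03
```

>>> play_rows(plan=[0, 0.0005, 0, 0, 0, 0, 0.001, 0, 0, 0, 0, 0.001, 0, 0, 0])

```text
time: 22.2
tcp_pos: [0.4317, 0.3434, -0.0281]
eef_rot: [[-1.0, 0.0, 0.0], [-0.0, 0.0, -1.0], [-0.0, -1.0, -0.0]]
ft_force: [-5.4, -3.7, 12.3]
gripper_width: 0.0297
```

Contact (12 N), so it is on the tray floor. I'll release and retreat straight up.

>>> play_rows(plan=[0, -0.001, 0, 0, 0.05, 0, -0.001, 0, 0, 0.094, 0, -0.001, 0, 0, 0.094, 0, -0.001, 0, 0, 0.094, 0, -0.001, 0, 0, 0.094, 0, -0.001, 0, 0, 0.094, 0, -0.001, 0, 0, 0.094, 0, -0.001, 0, 0, 0.094])

```text
time: 23.0
tcp_pos: [0.4317, 0.3433, -0.0281]
eef_rot: [[-1.0, -0.0, 0.0], [-0.0, 0.0, -1.0], [0.0, -1.0, -0.0]]
ft_force: [-0.7, 0.2, -0.3]
gripper_width: 0.0905
```

>>> play_rows(plan=[0, -0.02, 0, 0, 0.094, 0, -0.06, 0, 0, 0.094, 0, -0.1, 0, 0, 0.094, 0, -0.15, 0, 0, 0.094, 0, -0.2, 0, 0, 0.094, 0.04, -0.23, 0.03, 0, 0.094, 0.07, -0.25, 0.07, 0, 0.094, 0.09, -0.25, 0.12, 0, 0.094, 0.09, -0.25, 0.16, 0, 0.094, 0.09, -0.25, 0.16, 0, 0.094])

```text
time: 24.0
tcp_pos: [0.341, 0.1802, 0.2227]
eef_rot: [[-1.0, 0.002, -0.003], [0.003, 0.0, -1.0], [-0.002, -1.0, -0.0]]
ft_force: [0.5, 0.4, -0.5]
gripper_width: 0.0939
```

Run:
```python
from h import *
s=read_state();p=s['tcp_pos'];print(s['time'],p,s['gripper_width'],s['ft_force'])
for c in('scene','top'): cv2.imwrite(f'pics/q_{c}.png',read_camera(c)[:,:,::-1])
a=cv2.imread('pics/q_scene.png');cv2.imwrite('pics/q1.png',np.vstack([cv2.resize(a[300:405,295:435],None,fx=2.8,fy=2.8,interpolation=2),cv2.resize(a[190:295,170:310],None,fx=2.8,fy=2.8,interpolation=2)]))
```

```text
24.0 [0.34104292 0.18023777 0.22273552] 0.0939331491469901 [ 0.51315725  0.35477543 -0.54079735]
```

View pics/q1.png

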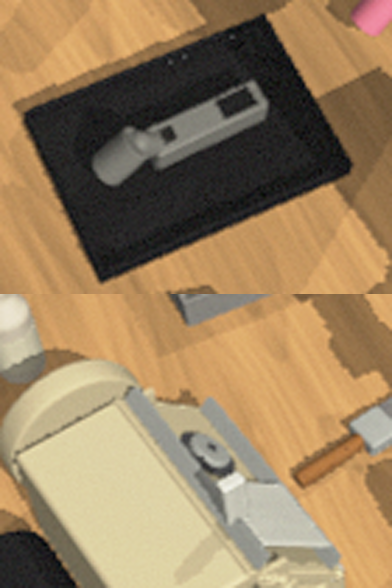

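View pics/q_top.png

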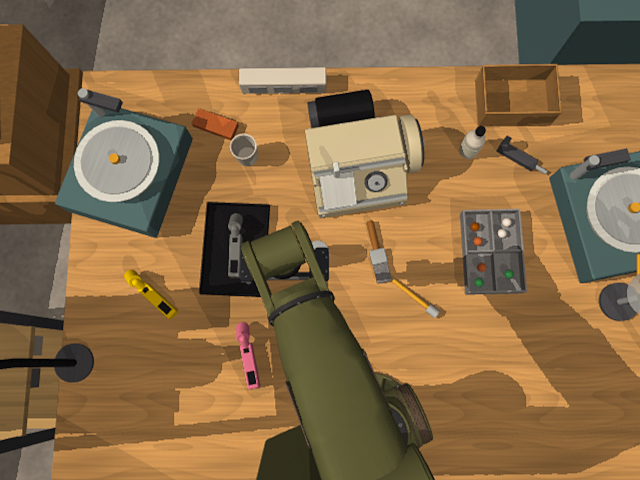

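The wand lies flat near the middle of the tray at (235,245) in the top picture. The shutter is open with the cap clear at (377,182), and the jar stood upright in the close-up I took while lowering the wand. Handing in.

>>> play_rows(plan=[0, 0, 0, 0, 0.094, 0, 0, 0, 0, 0.094, 0, 0, 0, 0, 0.094])

```text
time: 24.4
tcp_pos: [0.3417, 0.184, 0.2216]
eef_rot: [[-1.0, -0.001, 0.001], [-0.001, -0.0, -1.0], [0.001, -1.0, 0.0]]
ft_force: [-0.1, 0.2, -0.2]
gripper_width: 0.0945
```

Run:
```python
from h import *
crop('scene',300,230,80,70,6,'z.png')
print(finish_job())
```

```text
the job is handed in; nothing more can be done
None
```

View pics/z.png

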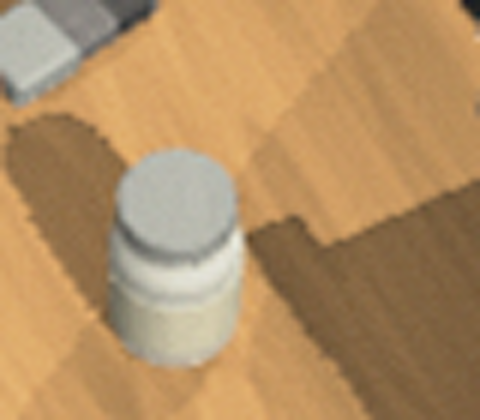

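I slid the shutter to its stop, held the thermometer on the cap for about 2 s, laid it back in its tray and handed the job in at 24.4 s. No verdict was reported.

**Shutter:** the push ended against the stop at 29 N. The last pictures still show the leaf open and the cap clear.

**Aim:** by my calculation the lens was about 8 cm from the cap, with about 2–3 mm of sideways and height error. The predicted lens position matched the scene picture to about 2 px. The top camera could not confirm it because the arm blocked the view.

**Laying back:** the thermometer was set down at about 12 N of contact and released. The last pictures show it flat near the tray centre. The arm is clear of everything and the wrist force is near zero. The last picture shows the jar standing.

**What disagreed:** in the pictures the fingertips were about 3–4 cm higher than the reported TCP height. Because of this my first push passed over the tab without touching it. I corrected the heights from the pictures and confirmed them by the contact when the thermometer reached the tray floor.

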